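Load the blanks rack and bolt it shut

TASK

Get the rack ready to carry: draw its sliding retaining bolt right back, clear the leftover bar offcut from the rack into the scrap tray, and layer all the round steel blanks lying about the table flat in one neat stack centred on the rack's spot, the large blanks below and the small ones on top. Then push the bolt across over the stack until it is fully home in the keeper. Leave the hammer, the paint tin and the tub alone.

Things in the scene. Friction and masses are not known exactly. Their poses are not given: they have to be found in the camera images.
- rack: Fixed steel rack; place and yaw vary. Origin on the table under the middle of its base plate (140 x 150 x 10 mm), z up, y = the way the bolt slides to close. Two uprights leave a 110 mm gap over the plate, open to rack +x and -x: a gripper closing along the rack's x has room there, one closing along its y has not.
- pedestal_top (a point): Top centre of the bolt's pedestal, 78 mm above the table, axes as the rack. The pedestal is 36 mm wide in rack x and runs along rack y from -220 to -55 mm, on a 60 mm wide, 10 mm high foot that ends at y = -245 mm. Near its inner end (y -63 to -55 mm) a strap over the bolt reaches 86 mm.
- keeper_mouth (a point): Centre of the keeper's opening (18 mm wide), on the face that looks to the bolt, 73 mm above the table, axes as the rack. The keeper post is 36 mm wide in rack x, 87 mm high, and stands from rack y = +55 to +81 mm.
- rack_spot (a point): Centre of the stacking spot (a faint grey round mark) on the top face of the rack's base plate, 10 mm above the table, axes as the rack.
- bolt (a joint): Slide of the bolt along rack +y, in m: 0 = fully drawn back (gap clear), 0.130 = fully home at its end stop, tip 22 mm inside the keeper. Starts at 0.085 to 0.118, across over the spot. About 4 N of friction plus 12 N per m/s; stays where left. A 14 mm round bar whose underside passes 56 mm above the plate: five blanks fit under it with 6 mm to spare.
- bolt_knob (a point): Point on the axis of the bolt's knob, 99 mm above the table, moving with the bolt, axes as the rack. The knob is an upright steel pin, 20 mm across (24 at its head), standing free from 86 to 117 mm above the table; push it either way along rack y. It is at rack y = -205 mm at bolt = 0 and at -75 mm at home.
- bolt_tip (a point): Centre of the bolt's front end face, moving with it, 73 mm above the table; rack y = -53 mm when drawn, +77 mm when home.
- tray: Fixed open scrap tray of sheet aluminium, 170 (x) x 140 (y) x 45 mm high, 4 mm walls; place and yaw vary. Origin under its centre on the table.
- tray_in (a point): Centre of the tray's inner floor, 4 mm above the table, axes as the tray.
- offcut: Loose dark steel bar offcut, 28 (x) x 80 (y) x 14 (z) mm, 0.24 kg, lying flat on the rack's base plate under the bolt, long axis roughly along the rack's y. Origin at its middle (7 mm above its underside).
- paint_tin: Bystander: upright closed blue paint tin, 74 mm across, 100 mm high, origin under its centre. Leave alone.
- hammer: Bystander: hammer, 260 mm long, lying on the table. Leave alone.
- tub: Bystander: open white plastic tub, 90 mm across, 70 mm high, origin under its centre. Leave alone.
- large1: One of up to three large blanks. Loose plain steel disc blank, 66 mm across and 10 mm thick, 0.27 kg, no hole, starting flat on the table. Origin at its middle (5 mm above its underside), z = the disc's axis. May be absent (None).
- large2: One of up to three large blanks. Loose plain steel disc blank, 66 mm across and 10 mm thick, 0.27 kg, no hole, starting flat on the table. Origin at its middle (5 mm above its underside), z = the disc's axis. May be absent (None).
- large3: One of up to three large blanks. Loose plain steel disc blank, 66 mm across and 10 mm thick, 0.27 kg, no hole, starting flat on the table. Origin at its middle (5 mm above its underside), z = the disc's axis. May be absent (None).
- small1: One of up to two small blanks. Loose plain steel disc blank, 50 mm across and 10 mm thick, 0.155 kg, no hole, starting flat on the table. Origin at its middle (5 mm above its underside), z = the disc's axis. May be absent (None).
- small2: One of up to two small blanks. Loose plain steel disc blank, 50 mm across and 10 mm thick, 0.155 kg, no hole, starting flat on the table. Origin at its middle (5 mm above its underside), z = the disc's axis. May be absent (None).

How it is judged:
By the outcome, as a careful person would: the job done as asked, in the order asked, and still so for the second after the job is handed in, with the robot touching nothing.
Of large1, large2, large3, small1, small2 only 3 to 5 are there at a start; the rules pass over those that are not, and their reading is None.
At some moment in a run one of offcut, small1, small2 may be knocked a few centimetres aside while the robot is not near it.
Once in a run the grip may slacken for a moment while it holds something.
It also fails if it takes over 210 s, if anything falls off the work surface, if the arm or the gripper's body presses on something with over 40 N, if the wrist force passes 120 N, or if a joint passes its speed limit or range.

ROBOT

A 6-joint arm with a two-finger parallel gripper is mounted at the origin on the work surface. World frame = base frame: x ahead of the robot, y to its left, z up, the work surface at z = 0. Lengths are in m, angles in rad, forces in N, time in s.
With the tool pointing down it reaches from about 0.35 to 0.775 m from the base axis. Payload 5.5 kg.
Tool frame: the origin (TCP) lies at the very end of the fingers, on their centre line; the grasp point (between the pads) lies env.hold_point_z behind it (env.hold_point_z is the distance from the TCP to the grasp point, in m); z points along the fingers, y is the line along which they close (so a half turn about z gives the same grasp; the last joint's range is limited). The gripper opens to 85 mm and grips with 20 to 120 N. Pads are 22 mm wide; open, the fingers measure 114 mm over their backs; the gripper's body (76 mm by 85 mm) begins 54 mm behind the grasp point. The pads swing forward as they close: fully open they stand 13 mm farther back than shut.
Start: joints at [-1.472, 0.313, 0.046, 1.304, 0, 1.431], TCP at [0.136, -0.559, 0.231] pointing down, gripper open.
Joint ranges: [-2.76, 2.76], [-0.86, 1.69], [-1.03, 1.26], [-2.2, 2.34], [-1.47, 1.5], [-3.14, 3.14]. Speed limits (rad/s): [2.57, 2.57, 3.14, 3.14, 3.14, 3.14].

INTERFACE

Orientations are given as a unit quaternion [w, x, y, z].
In Python, from workcell import env gives the robot as it stands.
- The arm moves only by the tool carry_out, never from a script. Its argument "steps" is a list of rows, each a list of 3 entries, a list of its own where there are three numbers: the turn, a rotation vector about the tool's x, y, z in degrees, then the shift along the tool's x, y, z in cm, then the closure in counts, from 0 (fully open) to 255 (shut). A call has exactly 8 rows; each row is the pose to reach, as a shift and turn from the pose commanded when the call began, along the tool's axes at that moment; what a row does not reach only later rows make up. A row lasts 1/8 s, in which the tool goes at most 62.5 mm and 10.7 degrees, less where a joint would pass 70% of its speed; a pose out of reach is approached as far as the arm can. A call with a gripper value outside its range is refused whole. The fingers move at their own pace and stop on an object; "force" is the grip in N (left out, the last holds). Time passes only in rows, so rows that repeat a pose let the fingers close, or fill a call up. It gives the time, the measured TCP pose, the force, the opening and the grip force at its end, in the units of the state.
- env.get_state(): the state, without advancing time (a new reading comes with each control period).
- env.read_camera(name): name is "scene" or "top"; returns (picture, depth): 384x512x3 uint8, red, green, blue; 384x512 float32, m along the optical axis (not along the pixel's ray), 0 where there is no reading.
- env.get_calibration(name): a dict with "fx", "fy", "cx", "cy" (pixels), "D" ([k1, k2, p1, p2, k3] as OpenCV has them; the pictures are not rectified), "origin" and "orientation" of the camera in the world. Camera axes: x right, y up, looking along -z (the intrinsics and any distortion apply to the point x, -y, -z); pixel columns grow to the right and rows downward; lengths in m; the calibration is good to about 2 mm. A picture is of the moment at which its call begins. get_calibration takes no time and is no camera call.
- env.hand_in(): hands the job in; it is judged then, once.
The state is a dict: "clock": time; "joint_pos": joint angles; "qvel": joint speeds; "tau": joint torques, N m; "tcp_pos": TCP position; "orientation": TCP orientation; "wrist_force": force on the tool from outside, world axes, zero at the start; "ft_torque": the same for the moment, N m; "finger_gap": finger opening in m; "grip_force": force on a finger pad.
Only numpy, scipy, OpenCV 4.12 (cv2) and the standard library are available. Lean on these libraries where they do the work, as an engineer would, in place of code of your own. Each camera call takes 0.05 s, during which the arm holds its last target. There are 200 camera calls.

## Working session

There is one attempt and no reset: what is moved stays moved. The work goes in short steps, Python scripts to look and compute and a tool call to move; the robot and the scene stay as the last step left them, time stands still between calls to the robot, and variables do not carry over. Pictures are saved under pics/ and viewed, at most 14 in all, crops included, and the job is handed in when it is done.

Besides the shell and the picture viewer there is one more tool, called after "Emit:" as name(argument=value, ...) on one line, values as JSON. carry_out: Moves the arm, as the interface text tells. Its arguments: {"type":"object","properties":{"steps":{"type":"array","items":{"type":"array"}},"force":{"type":"number"}},"required":["steps"]}

```bash
ls; mkdir -p pics; cat > h.py <<'E'
import numpy as np, cv2
from scipy.spatial.transform import Rotation as R
from workcell import env
def cal(n):
    c=env.get_calibration(n); K=np.array([[c['fx'],0,c['cx']],[0,c['fy'],c['cy']],[0,0,1.]])
    q=c['orientation']; Rm=R.from_quat([q[1],q[2],q[3],q[0]]).as_matrix()
    return K,np.array(c['D'],float),np.array(c['origin']),Rm
def ray(n,uv):
    K,D,o,Rm=cal(n); p=cv2.undistortPoints(np.array(uv,float).reshape(-1,1,2),K,D).reshape(-1,2)
    d=np.c_[p[:,0],-p[:,1],-np.ones(len(p))]; return o,d@Rm.T
def onplane(n,uv,z):
    o,d=ray(n,uv); return o+d*((z-o[2])/d[:,2])[:,None]
def withdepth(n,uv,dep):
    o,d=ray(n,uv); return o+d*np.array(dep).reshape(-1,1)
def proj(n,P):
    K,D,o,Rm=cal(n); c=(np.atleast_2d(P)-o)@Rm; c=c*[1,-1,-1]
    return cv2.projectPoints(c,np.zeros(3),np.zeros(3),K,D)[0].reshape(-1,2)
def cloud(n,dep):
    v,u=np.mgrid[:384,:512]; return withdepth(n,np.c_[u.ravel(),v.ravel()],dep.ravel()).reshape(384,512,3)
E
python3 - <<'E'
from h import *
for n in ('top','scene'):
    p,d=env.read_camera(n); np.savez('%s.npz'%n,p=p,d=d)
    cv2.imwrite('pics/%s0.png'%n,cv2.resize(p[:,:,::-1],(800,600),interpolation=cv2.INTER_CUBIC))
    K,D,o,Rm=cal(n); print(n,K[0,0],K[0,2],K[1,2],D,o,-Rm[:,2])
print(env.hold_point_z, env.get_state())
E
```

```text
pics
top 425.5065399853991 251.1370278597557 191.45425712922818 [-0.13798375  0.          0.          0.          0.        ] [0.51451475 0.01647172 1.10505987] [ 0.09784102 -0.01078151 -0.99514366]
scene 387.5420488254368 255.67831136767745 189.01868781149338 [-0.12685648  0.          0.          0.          0.        ] [1.12422672 0.16010764 0.85402147] [-0.54895101 -0.15727163 -0.82092535]
0.0187 {'clock': 0.1, 'joint_pos': array([-1.47162056e+00,  3.13969367e-01,  4.50597491e-02,  1.30360140e+00,
        5.47760403e-06,  1.43122504e+00]), 'qvel': array([ 0.00035771, -0.00150031,  0.00407579,  0.00063681,  0.00016037,
        0.00092965]), 'tau': array([ 2.23666131e-03, -4.81726170e+01,  2.99243420e+01,  1.26967742e-02,
       -1.37607235e-04,  9.57955081e-06]), 'tcp_pos': array([ 0.13594024, -0.55821416,  0.23045955]), 'orientation': array([-8.57115374e-04,  9.92883073e-01,  1.19090168e-01,  2.00535274e-05]), 'wrist_force': array([0.68036272, 0.07174251, 0.62337285]), 'ft_torque': array([-0.00516121,  0.03693109,  0.00490628]), 'grip_force': 0.0, 'finger_gap': 0.08542155250602683}
```

View pics/top0.png

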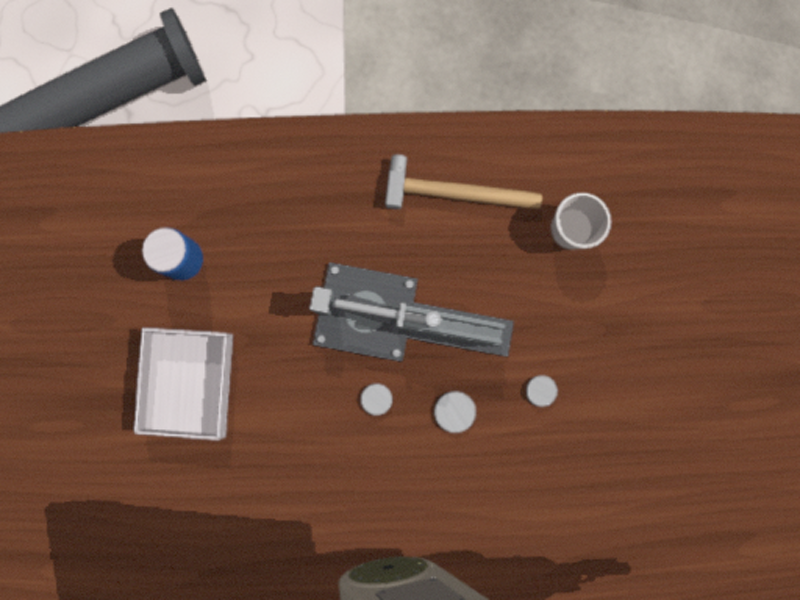

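View pics/scene0.png

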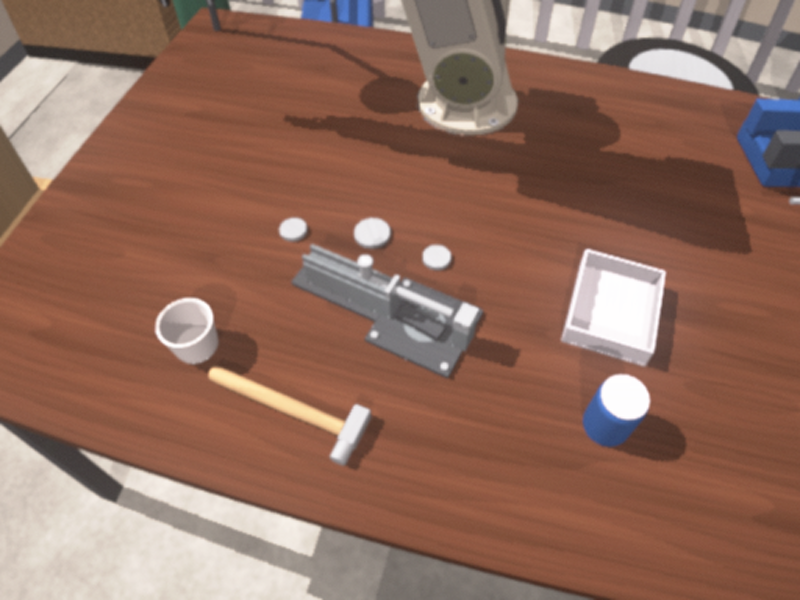

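The top view (800x600) shows the rack plate at about (365,311), with the keeper at (320,300) on its left and the knob at (433,318). The tray is at (184,384). There are three blanks: small at (377,400), large at (455,412) and small at (541,391). The scene view shows the same three blanks and nothing else. The bystanders (tin, hammer, tub) lie clear of the path.

```bash
cat > m.py <<'E'
from h import *
def blanks(pics):
    for n in pics:
        p,d=pics[n]; C=cloud(n,d); hsv=cv2.cvtColor(p,cv2.COLOR_RGB2HSV)
        m=((hsv[...,1]<60)&(hsv[...,2]>90)).astype(np.uint8)
        cs,_=cv2.findContours(m,cv2.RETR_EXTERNAL,cv2.CHAIN_APPROX_NONE)
        for c in cs:
            a=cv2.contourArea(c)
            if a<80 or a>1500: continue
            mm=np.zeros_like(m); cv2.drawContours(mm,[c],-1,1,-1); mm=cv2.erode(mm,np.ones((3,3)))
            P=C[(mm>0)&(d>0)]; 
            if len(P)<10: continue
            z=np.median(P[:,2]); e=cv2.fitEllipse(c)
            zz=0.01 if z<.02 else z
            Q=onplane(n,c.reshape(-1,2),zz); xy=onplane(n,[e[0]],zz)[0]
            (_,_),r=cv2.minEnclosingCircle((Q[:,:2]*1000).astype(np.float32))
            print(n,np.round(e[0],1),'xyz',np.round(xy,4),'z',round(float(z),4),'diam mm',round(2*r,1),'area',a)
E
python3 - <<'E'
from m import *
pics={n:(lambda f:(f['p'],f['d']))(np.load(n+'.npz')) for n in('top','scene')}
blanks(pics)
p,d=pics['top']; C=cloud('top',d); hsv=cv2.cvtColor(p,cv2.COLOR_RGB2HSV)
roi=np.zeros(d.shape,bool); roi[155:245,185:340]=1
m=(roi&(hsv[...,1]<90)&(d>0)&(C[...,2]>0.004)&(C[...,2]<0.018)).astype(np.uint8)
Q=C[m>0]; print('plate-level n',len(Q))
# full rack: anything grey
g=(roi&((hsv[...,1]<90))).astype(np.uint8)
# pedestal top line and plate corners
ped=C[roi&(C[...,2]>.068)&(C[...,2]<.092)&(d>0)]
print('ped/bolt n',len(ped)); x=ped[:,:2]; u=np.linalg.svd(x-x.mean(0),full_matrices=False)[2][0]; print('axis',u,x.mean(0))
t=(x-x.mean(0))@u; print(t.min(),t.max())
kn=C[roi&(C[...,2]>.10)&(d>0)]; print('knob',len(kn),kn.mean(0),kn.std(0))
# screws at plate corners in original pix
for s in [(334,269),(410,284),(397,353),(320,340)]: print(np.round(onplane('top',[np.array(s)*.64],.013),4))
# tray rim
T=C[190:300,80:160].reshape(-1,3); T=T[(T[:,2]>.038)&(T[:,2]<.055)]; r=cv2.minAreaRect((T[:,:2]*1000).astype(np.float32)); print('tray',r)
for n,b in (('top',(slice(160,245),slice(185,340))),('scene',(slice(145,250),slice(180,320)))):
    cv2.imwrite('pics/rack_%s.png'%n,cv2.resize(pics[n][0][b][:,:,::-1],None,fx=5,fy=5,interpolation=cv2.INTER_CUBIC))
E
```

```text
top [265.6 381.4] xyz [ 0.2317 -0.0093  0.2895] z 0.2895 diam mm 180.1 area 578.0
top [291.  263.3] xyz [ 0.4347 -0.0919  0.01  ] z 0.009 diam mm 68.8 area 532.0
top [240.5 255.2] xyz [0.4592 0.0366 0.01  ] z 0.009 diam mm 52.9 area 305.0
top [346.4 249.8] xyz [ 0.4641 -0.2368  0.01  ] z 0.0091 diam mm 52.6 area 292.5
top [233.8 216.3] xyz [0.5593 0.0509 0.01  ] z 0.0095 diam mm 122.1 area 558.5
top [104.2 159.3] xyz [0.7019 0.3602 0.0994] z 0.0994 diam mm 71.5 area 581.0
top [371.8 141.3] xyz [ 0.7439 -0.3155  0.0244] z 0.0244 diam mm 108.4 area 1049.0
top [253.2 116.3] xyz [ 0.8173 -0.0063  0.0255] z 0.0255 diam mm 92.2 area 304.5
top [55.3 52.7] xyz [1.0282 0.5417 0.01  ] z -0.2426 diam mm 330.4 area 1413.0
scene [224.1 277. ] xyz [ 0.8224 -0.0032  0.0243] z 0.0243 diam mm 94.1 area 462.5
scene [399.8 253.6] xyz [0.7023 0.3614 0.0999] z 0.0999 diam mm 74.2 area 706.5
scene [119.9 210.7] xyz [ 0.7325 -0.3077  0.0393] z 0.0393 diam mm 134.3 area 1231.5
scene [279.2 164.2] xyz [0.4619 0.0391 0.01  ] z 0.0083 diam mm 58.4 area 229.5
scene [237.9 148.7] xyz [ 0.4375 -0.0883  0.01  ] z 
[... 173 characters left out ...]
 mm 61.9 area 89.5
scene [435.1  42.2] xyz [-0.2835  0.4812  0.01  ] z -0.3348 diam mm 258.7 area 966.0
scene [177.9   4.7] xyz [-0.2647 -0.5682  0.01  ] z -0.7516 diam mm 241.4 area 381.0
scene [ 4.2 22.1] xyz [-0.0143 -1.311   0.01  ] z -0.5971 diam mm 365.5 area 200.5
plate-level n 3050
ped/bolt n 879
axis [0.21266813 0.97712449] [ 0.59158778 -0.00312714]
-0.1641027716267555 0.13607952997738637
knob 79 [ 0.58155904 -0.05354669  0.11609052] [0.00581971 0.00588028 0.0018926 ]
[[0.6749 0.1    0.013 ]]
[[ 0.6462 -0.0252  0.013 ]]
[[ 5.33e-01 -3.00e-04  1.30e-02]]
[[0.5578 0.1255 0.013 ]]
tray ((492.97576904296875, 351.0960693359375), (142.34364318847656, 170.2388153076172), 84.79380798339844)
```

View pics/rack_top.png

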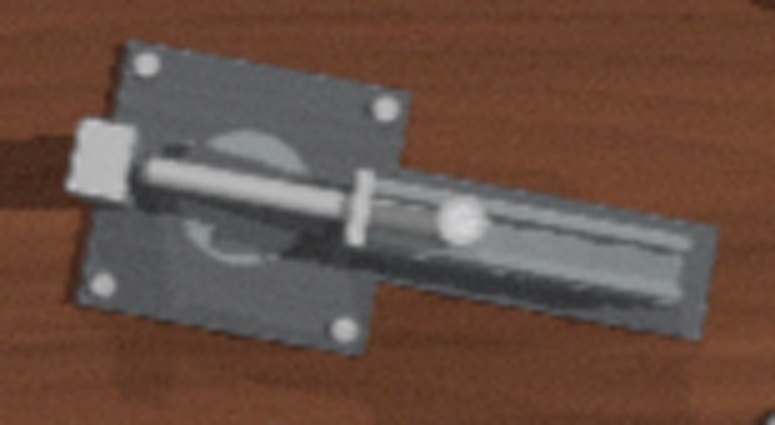

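View pics/rack_scene.png

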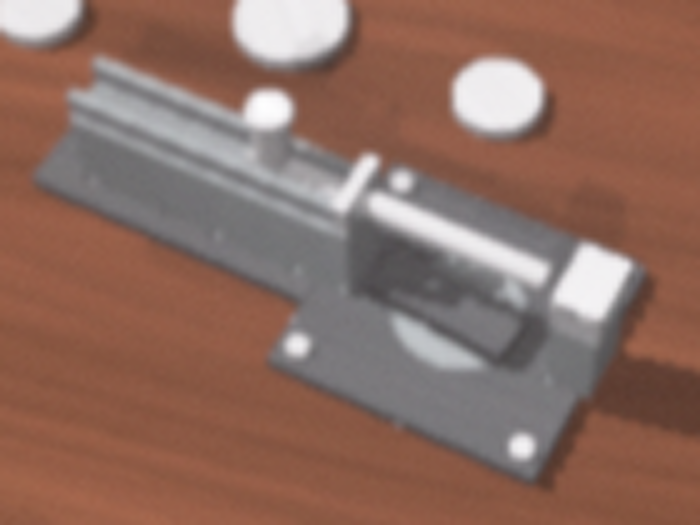

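The crops show the three-blank count holds. The bolt lies across the spot, the strap is at crop (360,207) and the knob at (462,220). The dark offcut lies under the bolt, roughly along it. The screws put the rack centre at (0.603, 0.050) with yaw about -12.1°. The knob then falls at rack y of -106 mm, so the bolt is at about 0.099, inside its stated range.

```bash
cat >> h.py <<'E'
TH=np.radians(-12.1); RC=np.array([0.603,0.050]); UX=np.array([np.cos(TH),np.sin(TH)]); UY=np.array([-np.sin(TH),np.cos(TH)])
def rk(x,y): return RC+x*UX+y*UY
def torack(p): return np.array([(np.asarray(p)[:2]-RC)@UX,(np.asarray(p)[:2]-RC)@UY])
def go(*tg,yaw=None):
    """tg: (x,y,z) world; tool y along rack x rotated by yaw deg. prints chained moves"""
    s=env.get_state(); q=s['orientation']; Rc=R.from_quat([q[1],q[2],q[3],q[0]]); p=s['tcp_pos']
    ang=TH+np.radians(yaw or 0); y=np.array([np.cos(ang),np.sin(ang),0]); z=np.array([0,0,-1.]); x=np.cross(y,z)
    Rt=R.from_matrix(np.c_[x,y,z]); 
    print('turn',np.round((Rc.inv()*Rt).as_rotvec(degrees=True),2),'t',round(s['clock'],2),'tcp',np.round(p,4),'rack',np.round(torack(p),4),'F',np.round(s['wrist_force'],1),'gap',round(s['finger_gap'],4),'grip',round(s['grip_force'],1))
    for t in tg: print('shift cm',np.round(Rc.inv().apply(np.array(t)-p)*100,2))
E
python3 - <<'E'
from h import *
k=rk(0,-.108); go((*k,.20),(*k,.09))
E
```

```text
turn [ -0.08  -0.07 -64.22] t 0.1 tcp [ 0.1359 -0.5582  0.2305] rack [-0.3292 -0.6926] F [0.7 0.1 0.6] gap 0.0854 grip 0.0
shift cm [ 55.07 -38.32   3.12]
shift cm [ 55.06 -38.3   14.12]
```

Emit:
carry_out(steps=[[[0,0,-8],[6,-4,0],120],[[0,0,-16],[11,-8,0],120],[[0,0,-24],[16,-11.5,0],120],[[0,0,-32],[21,-15,0],120],[[0,0,-40],[26,-18.5,0],120],[[0,0,-48],[31,-22,0],120],[[0,0,-56],[36,-25,0],120],[[0,0,-64],[41,-28.5,0],120]], force=40)

```text
clock: 1.1
tcp_pos: [0.4681, -0.1832, 0.2311]
orientation: [0.0, 0.777, 0.629, -0.0]
wrist_force: [0.7, -0.4, 0.2]
finger_gap: 0.0454
grip_force: 0.0
```

```bash
python3 - <<'E'
from h import *
k=rk(0,-.108); go((*k,.15),(*k,.09))
E
```

```text
turn [0.01 0.01 0.04] t 1.1 tcp [ 0.4681 -0.1832  0.2311] rack [-0.083  -0.2563] F [ 0.7 -0.4  0.2] gap 0.0454 grip 0.0
shift cm [14.82  8.31  8.11]
shift cm [14.82  8.31 14.11]
```

Emit:
carry_out(steps=[[[0,0,0],[5,3,2],120],[[0,0,0],[10,6,5],120],[[0,0,0],[14.8,8.3,8],120],[[0,0,0],[14.8,8.3,9],120],[[0,0,0],[14.8,8.3,11.5],120],[[0,0,0],[14.8,8.3,14],120],[[0,0,0],[14.8,8.3,14],150],[[0,0,0],[14.8,8.3,14],220]])

```text
clock: 2.1
tcp_pos: [0.5782, -0.0583, 0.0919]
orientation: [-0.001, 0.779, 0.627, -0.001]
wrist_force: [-10.0, -1.4, 13.7]
finger_gap: 0.0184
grip_force: 41.5
```

Emit:
carry_out(steps=[[[0,0,0],[0,0,0],255],[[0,0,0],[0,0,0],255],[[0,0,0],[0,0,0],255],[[0,0,0],[-1,0,0],255],[[0,0,0],[-2,0,0],255],[[0,0,0],[-3,0,0],255],[[0,0,0],[-4,0,0],255],[[0,0,0],[-4,0,0],255]])

```text
clock: 3.1
tcp_pos: [0.5699, -0.0969, 0.0921]
orientation: [-0.001, 0.779, 0.627, -0.0]
wrist_force: [-4.7, 2.3, 0.6]
finger_gap: 0.0181
grip_force: 39.7
```

```bash
python3 - <<'E'
from h import *
k=rk(0,-.108); go((*k,.15),(*k,.09))
p,d=env.read_camera('top'); cv2.imwrite('pics/a.png',cv2.resize(p[140:270,170:360,::-1],None,fx=3,fy=3))
E
```

```text
turn [-0.09 -0.03 -0.24] t 3.1 tcp [ 0.5699 -0.0969  0.0921] rack [-0.0016 -0.1506] F [-4.7  2.3  0.6] gap 0.0181 grip 39.7
shift cm [ 4.26  0.13 -5.79]
shift cm [4.26 0.14 0.21]
```

View pics/a.png

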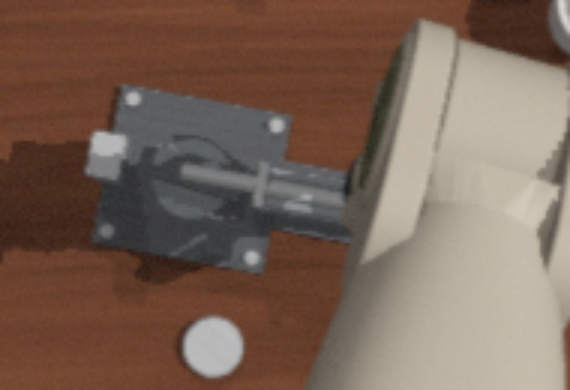

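The bolt is following the gripper: its tip is now at crop (180,172), clear of the keeper. I'll carry on to the stop.

Emit:
carry_out(steps=[[[0,0,0],[-1,0,0],255],[[0,0,0],[-2,0,0],255],[[0,0,0],[-3,0,0],255],[[0,0,0],[-4,0,0],255],[[0,0,0],[-5,0,0],255],[[0,0,0],[-5.7,0,0],255],[[0,0,0],[-6.1,0,0],255],[[0,0,0],[-6.3,0,0],255]])

```text
clock: 4.15
tcp_pos: [0.5573, -0.1551, 0.092]
orientation: [-0.003, 0.778, 0.628, 0.003]
wrist_force: [0.1, 16.2, 0.6]
finger_gap: 0.0187
grip_force: 39.8
```

Emit:
carry_out(steps=[[[0,0,0],[0,0,0],150],[[0,0,0],[0,0,0],120],[[0,0,0],[0,0,0],100],[[0,0,0],[0,0,-3],90],[[0,0,0],[0,0,-8],90],[[0,0,0],[0,-6,-10],90],[[0,0,0],[-2,-12,-12],90],[[0,0,0],[-4,-15,-12],90]])

```text
clock: 5.15
tcp_pos: [0.4013, -0.1657, 0.2131]
orientation: [0.002, 0.779, 0.627, 0.0]
wrist_force: [0.8, -0.6, -0.3]
finger_gap: 0.0551
grip_force: 0.0
```

```bash
cat > look.py <<'E'
from m import *
import sys
def look(tag):
    pics={n:env.read_camera(n) for n in('top','scene')}
    blanks(pics)
    for n in pics:
        p,d=pics[n]; C=cloud(n,d); Q=C.reshape(-1,3); r=np.c_[(Q[:,:2]-RC)@UX,(Q[:,:2]-RC)@UY].reshape(384,512,2); 
        ok=(d>0)&(abs(r[...,0])<.09)&(abs(r[...,1])<.05)
        plate=np.median(C[ok][:,2]); print(n,'median z in gap',plate)
        m=ok&(C[...,2]>plate+.007)&(C[...,2]<plate+.022)
        if m.sum()>20:
            k,lab,st,ce=cv2.connectedComponentsWithStats(m.astype(np.uint8)); 
            j=1+np.argmax(st[1:,4]); W=(onplane(n,np.argwhere(lab==j)[:,::-1],.024)); rr=np.array([torack(w) for w in W])*1000
            print(n,'offcut cand',len(rr),'rack mm minAreaRect',cv2.minAreaRect(rr.astype(np.float32)),'z',np.median(C[lab==j][:,2]))
        k=r[...,1]; kn=(d>0)&(C[...,2]>.10)&(C[...,2]<.125)&(abs(r[...,0])<.03)&(k<-.05)&(k>-.24)
        if kn.any(): print(n,'knob rack',np.median(r[kn],0))
    return pics
E
python3 - <<'E'
from look import *
pics=look('b')
cv2.imwrite('pics/b.png',cv2.resize(pics['top'][0][140:270,170:360,::-1],None,fx=3,fy=3))
E
```

```text
top [290.9 263.2] xyz [ 0.4349 -0.0918  0.01  ] z 0.0091 diam mm 69.1 area 533.0
top [240.5 255.1] xyz [0.4595 0.0364 0.01  ] z 0.0094 diam mm 52.0 area 298.0
top [347.4 253.4] xyz [ 0.4548 -0.239   0.01  ] z 0.0103 diam mm 81.4 area 305.0
top [234.4 216.4] xyz [0.559  0.0494 0.01  ] z 0.0094 diam mm 130.9 area 680.0
top [104.2 159.3] xyz [0.702  0.3601 0.0994] z 0.0994 diam mm 71.4 area 581.0
top [371.7 141.3] xyz [ 0.7439 -0.3153  0.0246] z 0.0246 diam mm 108.4 area 1051.0
top [253.2 116.2] xyz [ 0.8175 -0.0064  0.0253] z 0.0253 diam mm 90.3 area 306.5
top [57.8 51.3] xyz [1.0317 0.5346 0.01  ] z -0.2427 diam mm 331.5 area 1425.0
scene [224.2 277. ] xyz [ 0.8225 -0.0031  0.0243] z 0.0243 diam mm 94.7 area 465.0
scene [399.8 253.6] xyz [0.7022 0.3615 0.0998] z 0.0998 diam mm 74.2 area 705.5
scene [119.9 210.7] xyz [ 0.7325 -0.3077  0.0392] z 0.0392 diam mm 134.3 area 1232.5
scene [279.  164.4] xyz [0.4627 0.0389 0.01  ] z 0.0085 diam mm 56.3 area 220.0
scene [237.8 148.7] xyz [ 0.4376 -0.0885  0.01  ] z 0.0082 diam mm 75.0 area 357.5
scene [435.1  42.2] xyz [-0.2835  0.4815  0.01  ] z -0.3348 diam mm 259.4 area 967.5
scene [201.2  22. ] xyz [ 0.4194 -0.1605  0.3902] z 0.3902 diam mm 61.3 area 99.5
scene [ 4.2 22.2] xyz [-0.0139 -1.3102  0.01  ] z -0.5973 diam mm 353.7 area 202.5
scene [189.1   5.2] xyz [ 0.4198 -0.1833  0.4277] z 0.4277 diam mm 165.4 area 647.0
top median z in gap 0.009117897614983272
top offcut cand 345 rack mm minAreaRect ((4.143301963806152, -5.094097137451172), (79.59754180908203, 29.513547897338867), 84.47933197021484) z 0.023255780119254332
top knob rack [-0.00051829 -0.20242965]
scene median z in gap 0.008955514735075387
scene offcut cand 320 rack mm minAreaRect ((7.43604850769043, -2.1527481079101562), (79.67498779296875, 30.994781494140625), 83.40935516357422) z 0.022600482812370593
scene knob rack [ 0.00314938 -0.20146977]
```

View pics/b.png

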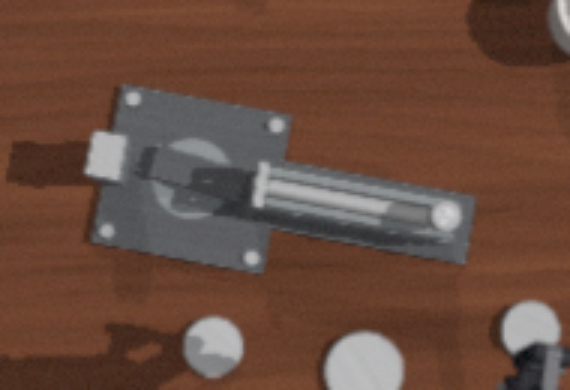

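The bolt is fully drawn: the knob is at crop (446,213), rack y about -0.202. The offcut is visible on the plate at crop (205,180). It measures 80 x 30 mm with its top at 24 mm, is turned about -6° and is centred at rack (4,-5) mm.

```bash
python3 - <<'E'
from h import *
k=rk(.005,-.003); go((*k,.17),(*k,.014),yaw=-6)
E
```

```text
turn [0.04 0.07 5.62] t 5.25 tcp [ 0.3998 -0.1661  0.2123] rack [-0.1533 -0.2539] F [ 0.2 -0.5  0.2] gap 0.0555 grip 0.0
shift cm [25.2  15.67  4.21]
shift cm [25.22 15.66 19.81]
```

Emit:
carry_out(steps=[[[0,0,2],[5,3,1],70],[[0,0,4],[10,6,2],70],[[0,0,5.6],[15,9,3],70],[[0,0,5.6],[20,12,4],70],[[0,0,5.6],[25.2,15.7,4.2],70],[[0,0,5.6],[25.2,15.7,4.2],70],[[0,0,5.6],[25.2,15.7,8],70],[[0,0,5.6],[25.2,15.7,11],70]])

```text
clock: 6.25
tcp_pos: [0.6097, 0.0469, 0.1002]
orientation: [0.0, 0.809, 0.588, -0.0]
wrist_force: [-0.5, 0.4, 0.0]
finger_gap: 0.0622
grip_force: 0.0
```

```bash
python3 - <<'E'
from h import *
k=rk(.005,-.003); go((*k,.014),yaw=-6)
E
```

```text
turn [0.01 0.01 0.18] t 6.25 tcp [0.6097 0.0469 0.1002] rack [ 0.0072 -0.0016] F [-0.5  0.4  0. ] gap 0.0622 grip 0.0
shift cm [-0.16 -0.21  8.62]
```

Emit:
carry_out(steps=[[[0,0,0],[-0.1,-0.2,3],70],[[0,0,0],[-0.1,-0.2,6],70],[[0,0,0],[-0.1,-0.2,8],70],[[0,0,0],[-0.1,-0.2,8.6],70],[[0,0,0],[-0.1,-0.2,8.6],120],[[0,0,0],[-0.1,-0.2,8.6],180],[[0,0,0],[-0.1,-0.2,8.6],255],[[0,0,0],[-0.1,-0.2,8.6],255]], force=60)

```text
clock: 7.25
tcp_pos: [0.6083, 0.0466, 0.0167]
orientation: [0.001, 0.809, 0.588, 0.001]
wrist_force: [-1.9, -0.7, 5.1]
finger_gap: 0.0254
grip_force: 60.0
```

Emit:
carry_out(steps=[[[0,0,0],[0,0,0],255],[[0,0,0],[0,0,-1],255],[[0,0,0],[0,0,-3],255],[[0,0,0],[0,0,-6],255],[[0,0,0],[0,0,-9],255],[[0,0,0],[0,0,-12],255],[[0,0,0],[0,0,-14],255],[[0,0,0],[0,0,-14],255]])

```text
clock: 8.25
tcp_pos: [0.6088, 0.0467, 0.1573]
orientation: [0.001, 0.809, 0.588, 0.002]
wrist_force: [-0.1, -0.5, -2.5]
finger_gap: 0.0258
grip_force: 59.4
```

```bash
python3 - <<'E'
from h import *
k=(.494,.352); go((*k,.15),(*k,.05),yaw=-6)
E
```

```text
turn [ 0.22 -0.05  0.18] t 8.25 tcp [0.6088 0.0467 0.1573] rack [ 0.0063 -0.002 ] F [-0.1 -0.5 -2.5] gap 0.0258 grip 59.4
shift cm [ 25.52 -20.31   0.68]
shift cm [ 25.51 -20.35  10.68]
```

Emit:
carry_out(steps=[[[0,0,0],[4,-3,0],255],[[0,0,0],[9,-7,0],255],[[0,0,0],[14,-11,0],255],[[0,0,0],[19,-15,0],255],[[0,0,0],[23,-18.5,0],255],[[0,0,0],[25.5,-20.3,0.5],255],[[0,0,0],[25.5,-20.3,3],255],[[0,0,0],[25.5,-20.3,7],255]])

```text
clock: 9.25
tcp_pos: [0.4928, 0.3529, 0.0845]
orientation: [0.0, 0.808, 0.589, 0.001]
wrist_force: [-0.2, 0.9, -1.5]
finger_gap: 0.0259
grip_force: 59.5
```

Emit:
carry_out(steps=[[[0,0,0],[0,0,3],255],[[0,0,0],[0,0,5.5],255],[[0,0,0],[0,0,7],255],[[0,0,0],[0,0,7.2],255],[[0,0,0],[0,0,7.2],180],[[0,0,0],[0,0,7.2],130],[[0,0,0],[0,0,7.2],110],[[0,0,0],[0,0,3],110]])

```text
clock: 10.25
tcp_pos: [0.4906, 0.3505, 0.0532]
orientation: [-0.0, 0.809, 0.588, -0.003]
wrist_force: [0.3, 0.5, -0.2]
finger_gap: 0.0486
grip_force: 0.0
```

```bash
python3 - <<'E'
from h import *
k=(.434,-.092); go((*k,.15),(*k,.05))
E
```

```text
turn [-0.25  0.24 -5.82] t 10.25 tcp [0.4906 0.3505 0.0532] rack [-0.1729  0.2703] F [ 0.3  0.5 -0.2] gap 0.0486 grip 0.0
shift cm [-43.89   8.2   -9.52]
shift cm [-43.85   8.24   0.48]
```

Emit:
carry_out(steps=[[[0,0,0],[0,0,-5],110],[[0,0,0],[0,0,-11],60],[[0,0,-2],[-5,1,-12],0],[[0,0,-4],[-11,2,-12],0],[[0,0,-6],[-16,3,-12],0],[[0,0,-6],[-16,1,-12],0],[[0,0,-6],[-16,1,-12],0],[[0,0,-6],[-16,1,-12],0]])

```text
clock: 11.25
tcp_pos: [0.4536, 0.1975, 0.1757]
orientation: [0.0, 0.776, 0.631, 0.001]
wrist_force: [-0.1, -1.0, 0.6]
finger_gap: 0.0853
grip_force: 0.0
```

```bash
python3 - <<'E'
from look import *
pics=look('c')
cv2.imwrite('pics/c.png',cv2.resize(pics['scene'][0][100:260,150:450,::-1],None,fx=2.6,fy=2.6))
k=(.434,-.092); go((*k,.15),(*k,.05))
E
```

```text
top [290.9 263.2] xyz [ 0.4349 -0.0918  0.01  ] z 0.0093 diam mm 69.1 area 534.5
top [240.5 255.2] xyz [0.4592 0.0366 0.01  ] z 0.0091 diam mm 52.9 area 306.0
top [346.4 249.8] xyz [ 0.464  -0.2367  0.01  ] z 0.0091 diam mm 52.5 area 290.5
top [104.2 159.3] xyz [0.702  0.3601 0.0995] z 0.0995 diam mm 71.5 area 582.0
top [371.7 141.3] xyz [ 0.7437 -0.3151  0.0252] z 0.0252 diam mm 107.8 area 1048.0
top [253.2 116.3] xyz [ 0.8174 -0.0063  0.0252] z 0.0252 diam mm 92.2 area 305.5
top [56.8 51.9] xyz [1.0301 0.5374 0.01  ] z -0.2427 diam mm 331.5 area 1421.5
scene [224.1 277. ] xyz [ 0.8225 -0.0032  0.0244] z 0.0244 diam mm 94.1 area 462.5
scene [399.8 253.6] xyz [0.7022 0.3615 0.0998] z 0.0998 diam mm 74.2 area 701.5
scene [119.8 210.7] xyz [ 0.7325 -0.3077  0.0392] z 0.0392 diam mm 134.3 area 1232.5
scene [279.2 164.2] xyz [0.4619 0.0391 0.01  ] z 0.0085 diam mm 58.4 area 229.5
scene [237.8 148.7] xyz [ 0.4376 -0.0884  0.01  ] z 0.0081 diam mm 75.0 area 355.0
scene [360.4  77.3] xyz [0.4712 0.1949 0.3542] z 0.3542 diam mm 61.5 area 113.0
scene [177.8   4.6] xyz [-0.265  -0.5691  0.01  ] z -0.7515 diam mm 237.6 area 375.5
scene [ 4.2 22.2] xyz [-0.0138 -1.3105  0.01  ] z -0.5941 diam mm 365.5 area 199.5
top median z in gap 0.008631625471728244
top knob rack [-0.00061555 -0.20262485]
scene median z in gap 0.008514887104272173
scene knob rack [ 0.00275521 -0.2006736 ]
turn [ 0.04 -0.02  0.28] t 11.35 tcp [0.4536 0.1975 0.1753] rack [-0.177   0.1129] F [0.  0.5 0.7] gap 0.0852 grip 0.0
shift cm [-28.74   4.01   2.53]
shift cm [-28.74   4.    12.53]
```

View pics/c.png

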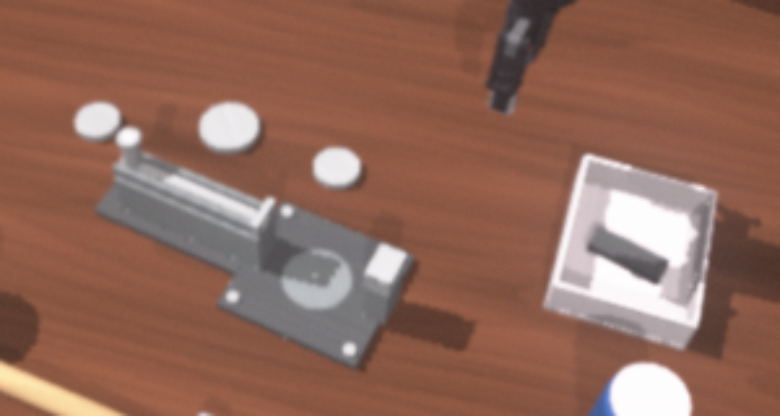

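The scene crop shows the offcut lying flat in the tray at (628,255). The spot at (317,279) is clear and the bolt is drawn. The three blanks have not moved.

```bash
python3 - <<'E'
from h import *
for n in('top','scene'):
    p,d=env.read_camera(n); c=proj(n,[*RC,.01])[0]; g=cv2.cvtColor(p,cv2.COLOR_RGB2GRAY)
    x0,y0=(c-28).astype(int); s=g[y0:y0+56,x0:x0+56]; 
    pl=np.median(s); P=onplane(n,np.argwhere(np.ones_like(g))[:,::-1],.01)
    r=np.c_[(P[:,:2]-RC)@UX,(P[:,:2]-RC)@UY].reshape(384,512,2); reg=(np.hypot(r[...,0],r[...,1])<.05)
    v=g[reg]; th,_=cv2.threshold(v.reshape(-1,1),0,255,cv2.THRESH_OTSU)
    m=(reg&(g>th)).astype(np.uint8); cs,_=cv2.findContours(m,cv2.RETR_EXTERNAL,cv2.CHAIN_APPROX_NONE); c=max(cs,key=cv2.contourArea)
    h=cv2.convexHull(c); Q=np.array([torack(w) for w in onplane(n,h.reshape(-1,2),.01)])*1000
    print(n,th,'spot',cv2.minEnclosingCircle(Q.astype(np.float32)),cv2.fitEllipse(Q.astype(np.float32)))
go((.435,-.0915,.06),(.435,-.0915,-.004))
E
```

```text
top 117.0 spot ((0.6702707409858704, 1.1517609357833862), 34.654685974121094) ((0.732109546661377, 1.1429805755615234), (68.30077362060547, 68.83624267578125), 92.0594711303711)
scene 148.0 spot ((-0.4297703802585602, 2.8958332538604736), 35.184566497802734) ((-0.4586067199707031, 2.6342363357543945), (67.8582992553711, 70.02642822265625), 67.83623504638672)
turn [0.   0.01 0.26] t 11.45 tcp [0.4534 0.1972 0.1751] rack [-0.1771  0.1126] F [-0.2  0.2 -0.2] gap 0.0855 grip 0.0
shift cm [-28.64   4.12  11.52]
shift cm [-28.63   4.12  17.92]
```

Emit:
carry_out(steps=[[[0,0,0],[-6,1,2],0],[[0,0,0],[-12,2,4],0],[[0,0,0],[-18,3,6],0],[[0,0,0],[-23,3.5,8],0],[[0,0,0],[-28.6,4.1,10],0],[[0,0,0],[-28.6,4.1,11.5],0],[[0,0,0],[-28.6,4.1,13],0],[[0,0,0],[-28.6,4.1,14.5],0]])

```text
clock: 12.45
tcp_pos: [0.4345, -0.0922, 0.0296]
orientation: [0.0, 0.777, 0.63, -0.0]
wrist_force: [0.7, -0.1, -0.0]
finger_gap: 0.0855
grip_force: 0.0
```

```bash
python3 - <<'E'
from h import *
go((.435,-.0915,.0),(.435,-.0915,-.004))
E
```

```text
turn [-0.    0.01  0.16] t 12.45 tcp [ 0.4345 -0.0922  0.0296] rack [-0.1349 -0.1743] F [ 0.7 -0.1 -0. ] gap 0.0855 grip 0.0
shift cm [0.08 0.03 2.96]
shift cm [0.08 0.03 3.36]
```

Emit:
carry_out(steps=[[[0,0,0],[0.1,0,1],10],[[0,0,0],[0.1,0,2],20],[[0,0,0],[0.1,0,2.6],20],[[0,0,0],[0.1,0,3],20],[[0,0,0],[0.1,0,3.2],20],[[0,0,0],[0.1,0,3.2],40],[[0,0,0],[0.1,0,3.2],80],[[0,0,0],[0.1,0,3.2],120]], force=50)

```text
clock: 13.45
tcp_pos: [0.434, -0.0908, -0.0008]
orientation: [0.0, 0.777, 0.63, -0.0]
wrist_force: [-4.7, 2.1, 9.6]
finger_gap: 0.0634
grip_force: 52.1
```

Emit:
carry_out(steps=[[[0,0,0],[0,0,0],200],[[0,0,0],[0,0,-1],200],[[0,0,0],[0,0,-3],200],[[0,0,0],[0,0,-6],200],[[0,0,0],[0,0,-10],200],[[0,0,0],[0,0,-13],200],[[0,0,0],[0,0,-14],200],[[0,0,0],[0,0,-14],200]])

```text
clock: 14.45
tcp_pos: [0.4345, -0.0909, 0.1384]
orientation: [0.0, 0.777, 0.63, 0.0]
wrist_force: [0.5, -0.6, -3.6]
finger_gap: 0.0629
grip_force: 55.8
```

```bash
python3 - <<'E'
from h import *
k=rk(.0005,.0013); go((*k,.13),(*k,.012))
p,d=env.read_camera('top'); cv2.imwrite('pics/d.png',cv2.resize(p[140:300,190:380,::-1],None,fx=3,fy=3))
E
```

```text
turn [0.04 0.01 0.18] t 14.45 tcp [ 0.4345 -0.0909  0.1384] rack [-0.1352 -0.1731] F [ 0.5 -0.6 -3.6] gap 0.0629 grip 55.8
shift cm [17.39 13.63  0.84]
shift cm [17.4  13.62 12.64]
```

Emit:
carry_out(steps=[[[0,0,0],[4,3,0],200],[[0,0,0],[8,6.5,0],200],[[0,0,0],[12,9.5,0],200],[[0,0,0],[16,12.5,0],200],[[0,0,0],[17.4,13.6,1],200],[[0,0,0],[17.4,13.6,3],200],[[0,0,0],[17.4,13.6,5],200],[[0,0,0],[17.4,13.6,7],200]])

```text
clock: 15.5
tcp_pos: [0.6014, 0.051, 0.0653]
orientation: [-0.001, 0.777, 0.63, -0.002]
wrist_force: [0.3, 0.1, -3.0]
finger_gap: 0.0629
grip_force: 56.0
```

```bash
python3 - <<'E'
from h import *
k=rk(.0005,.0013); go((*k,.01))
E
```

```text
turn [-0.23  0.06  0.16] t 15.5 tcp [0.6014 0.051  0.0653] rack [-0.0018  0.0006] F [ 0.3  0.1 -3. ] gap 0.0629 grip 56.0
shift cm [0.07 0.25 5.53]
```

Emit:
carry_out(steps=[[[0,0,0],[0,0.1,1.5],200],[[0,0,0],[0,0.1,3],200],[[0,0,0],[0,0.1,4.3],200],[[0,0,0],[0,0.1,5.1],200],[[0,0,0],[0,0.1,5.3],200],[[0,0,0],[0,0.1,5.4],200],[[0,0,0],[0,0.1,5.4],200],[[0,0,0],[0,0.1,5.4],200]])

```text
clock: 16.5
tcp_pos: [0.6047, 0.0511, 0.0148]
orientation: [0.0, 0.777, 0.63, 0.0]
wrist_force: [0.8, -0.7, -2.1]
finger_gap: 0.0628
grip_force: 56.0
```

```bash
python3 - <<'E'
from h import *
k=rk(.0005,.0013); go((*k,.01))
E
```

```text
turn [ 0.05 -0.    0.19] t 16.5 tcp [0.6047 0.0511 0.0148] rack [0.0014 0.0014] F [ 0.8 -0.7 -2.1] gap 0.0628 grip 56.0
shift cm [-0.01 -0.09  0.48]
```

Emit:
carry_out(steps=[[[0,0,0],[0,-0.1,0.2],200],[[0,0,0],[0,-0.1,0.3],200],[[0,0,0],[0,-0.1,0.4],200],[[0,0,0],[0,-0.1,0.5],200],[[0,0,0],[0,-0.1,0.5],200],[[0,0,0],[0,-0.1,0.5],200],[[0,0,0],[0,-0.1,0.5],200],[[0,0,0],[0,-0.1,0.5],200]])

```text
clock: 17.5
tcp_pos: [0.6034, 0.0513, 0.0094]
orientation: [0.0, 0.777, 0.63, -0.0]
wrist_force: [-1.8, 0.8, -0.1]
finger_gap: 0.0633
grip_force: 56.2
```

Emit:
carry_out(steps=[[[0,0,0],[0,0,0],50],[[0,0,0],[0,0,0],20],[[0,0,0],[0,0,0],0],[[0,0,0],[0,0,-3],0],[[0,0,0],[0,0,-7],0],[[0,0,0],[0,0,-12],0],[[0,0,0],[-3,-6,-12],0],[[0,0,0],[-12,-13,-12],0]])

```text
clock: 18.5
tcp_pos: [0.4939, -0.0037, 0.1303]
orientation: [0.001, 0.776, 0.631, 0.001]
wrist_force: [0.3, -0.7, 0.3]
finger_gap: 0.0851
grip_force: 0.0
```

```bash
cat >> look.py <<'E'
def disc(n,p,d,ztop,c,rad=.06):
    g=p.copy(); C=cloud(n,d); hsv=cv2.cvtColor(p,cv2.COLOR_RGB2HSV)
    m=((hsv[...,1]<60)&(hsv[...,2]>90)&(np.hypot(*(C[...,:2]-np.array(c)).transpose(2,0,1))<rad)&(abs(C[...,2]-ztop)<.005)).astype(np.uint8)
    cs,_=cv2.findContours(m,cv2.RETR_EXTERNAL,cv2.CHAIN_APPROX_NONE)
    if not cs: print(n,'none'); return
    k=cv2.convexHull(max(cs,key=cv2.contourArea)); Q=onplane(n,k.reshape(-1,2),ztop)[:,:2]; e=cv2.fitEllipse((Q*1000).astype(np.float32))
    xy=np.array(e[0])/1000; print(n,'disc',np.round(xy,4),'rack mm',np.round(torack(xy)*1000,1),'axes',np.round(e[1],1),'z',np.round(np.median(C[m>0][:,2]),4))
E
python3 - <<'E'
from look import *
for n in('top','scene'):
    p,d=env.read_camera(n); disc(n,p,d,.02,rk(0,0)); disc(n,p,d,.01,(.460,.037)); disc(n,p,d,.01,(.464,-.237))
    if n=='scene': cv2.imwrite('pics/e.png',cv2.resize(p[100:260,150:450,::-1],None,fx=2.6,fy=2.6))
go((.460,.037,.03))
E
```

```text
top disc [0.6057 0.0489] rack mm [ 2.9 -0.5] axes [64.3 65.8] z 0.0194
top none
top disc [ 0.4646 -0.237 ] rack mm [ -75.2 -309.6] axes [47.8 49.8] z 0.0097
scene disc [0.6068 0.0513] rack mm [3.5 2.1] axes [64.3 66. ] z 0.0187
scene disc [0.4619 0.0385] rack mm [-135.5  -40.8] axes [49.3 52.2] z 0.0088
scene disc [ 0.4656 -0.2336] rack mm [ -74.9 -306.1] axes [46.8 51.7] z 0.0085
turn [-0.33  0.08  0.02] t 18.6 tcp [ 0.4882 -0.0054  0.1285] rack [-0.1006 -0.0782] F [ 0.5 -0.1 -0. ] gap 0.0854 grip 0.0
shift cm [ 3.57 -3.59  9.87]
```

View pics/e.png

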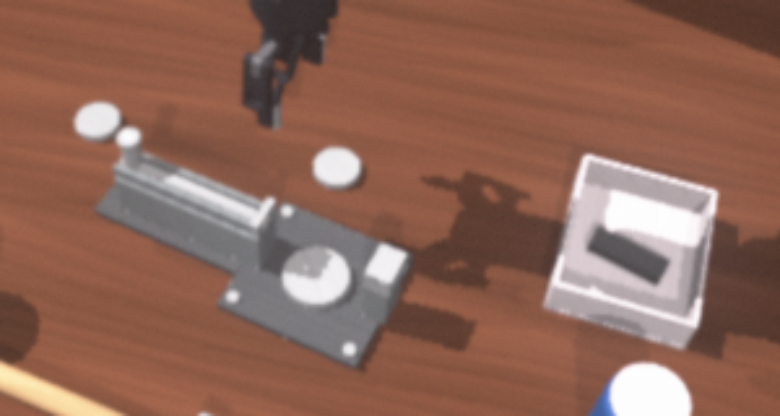

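The scene crop shows the large blank seated flat on the spot at (317,277), with the two smalls undisturbed and the offcut still in the tray. Next I'll pick the near small blank at (0.460, 0.037).

Emit:
carry_out(steps=[[[0,0,0],[1,-2,1],30],[[0,0,0],[3.5,-3.6,4],30],[[0,0,0],[3.5,-3.6,7],30],[[0,0,0],[3.5,-3.6,8.5],30],[[0,0,0],[3.5,-3.6,9],30],[[0,0,0],[3.5,-3.6,9.5],30],[[0,0,0],[3.5,-3.6,9.5],30],[[0,0,0],[3.5,-3.6,9.5],30]])

```text
clock: 19.6
tcp_pos: [0.467, 0.0375, 0.0348]
orientation: [0.0, 0.777, 0.63, 0.0]
wrist_force: [-1.7, 0.3, 0.3]
finger_gap: 0.0754
grip_force: 0.0
```

```bash
python3 - <<'E'
from look import *
p,d=env.read_camera('scene'); disc('scene',p,d,.01,(.460,.037))
go((.460,.037,.003))
E
```

```text
scene disc [0.4612 0.0438] rack mm [-137.3  -35.8] axes [34.6 54. ] z 0.0088
turn [ 0.06 -0.    0.17] t 19.65 tcp [0.467  0.0375 0.0348] rack [-0.1304 -0.0407] F [-0.1 -0.9  0.4] gap 0.0756 grip 0.0
shift cm [-0.2  -0.68  3.18]
```

Emit:
carry_out(steps=[[[0,0,0],[-0.2,-0.7,0],30],[[0,0,0],[-0.2,-0.7,1],30],[[0,0,0],[-0.2,-0.7,2],30],[[0,0,0],[-0.2,-0.7,2.8],30],[[0,0,0],[-0.2,-0.7,3.2],30],[[0,0,0],[-0.2,-0.7,3.2],60],[[0,0,0],[-0.2,-0.7,3.2],100],[[0,0,0],[-0.2,-0.7,3.2],150]])

```text
clock: 20.65
tcp_pos: [0.4591, 0.0372, 0.003]
orientation: [0.0, 0.777, 0.63, -0.0]
wrist_force: [-2.1, 0.3, 6.4]
finger_gap: 0.0472
grip_force: 50.2
```

Emit:
carry_out(steps=[[[0,0,0],[0,0,0],220],[[0,0,0],[0,0,-1],220],[[0,0,0],[0,0,-3],220],[[0,0,0],[0,0,-6],220],[[0,0,0],[0,0,-9],220],[[0,0,0],[0,0,-11],220],[[0,0,0],[0,0,-12],220],[[0,0,0],[0,0,-12],220]])

```text
clock: 21.65
tcp_pos: [0.4597, 0.0371, 0.1229]
orientation: [0.001, 0.777, 0.63, 0.001]
wrist_force: [0.2, -0.6, -1.6]
finger_gap: 0.0469
grip_force: 51.6
```

```bash
python3 - <<'E'
from h import *
k=rk(.0015,.001); go((*k,.13),(*k,.025))
E
```

```text
turn [ 0.09 -0.01  0.19] t 21.65 tcp [0.4597 0.0371 0.1229] rack [-0.1374 -0.0426] F [ 0.2 -0.6 -1.6] gap 0.0469 grip 51.6
shift cm [ 4.32 13.91 -0.69]
shift cm [ 4.32 13.89  9.81]
```

Emit:
carry_out(steps=[[[0,0,0],[1,4,0],220],[[0,0,0],[2.5,8,0],220],[[0,0,0],[4,12,0],220],[[0,0,0],[4.3,13.9,1],220],[[0,0,0],[4.3,13.9,4],220],[[0,0,0],[4.3,13.9,7],220],[[0,0,0],[4.3,13.9,8.4],220],[[0,0,0],[4.3,13.9,8.4],220]])

```text
clock: 22.65
tcp_pos: [0.6027, 0.0505, 0.0366]
orientation: [-0.001, 0.777, 0.63, -0.001]
wrist_force: [-0.9, -0.1, -0.6]
finger_gap: 0.0467
grip_force: 51.8
```

```bash
python3 - <<'E'
from h import *
env.read_camera('top');env.read_camera('top')
k=rk(.0015,.001); go((*k,.13),(*k,.0225))
E
```

```text
turn [ 0.05 -0.    0.18] t 22.75 tcp [0.6046 0.0505 0.0389] rack [0.0015 0.0008] F [-0.4  0.3 -1.1] gap 0.0468 grip 51.8
shift cm [ 0.02  0.01 -9.11]
shift cm [0.02 0.   1.64]
```

Emit:
carry_out(steps=[[[0,0,0],[0,0,0.6],220],[[0,0,0],[0,0,1.1],220],[[0,0,0],[0,0,1.4],220],[[0,0,0],[0,0,1.5],220],[[0,0,0],[0,0,1.6],220],[[0,0,0],[0,0,1.6],220],[[0,0,0],[0,0,1.6],220],[[0,0,0],[0,0,1.6],220]])

```text
clock: 23.75
tcp_pos: [0.6039, 0.0505, 0.0231]
orientation: [0.0, 0.777, 0.63, -0.0]
wrist_force: [-2.9, -0.7, 5.2]
finger_gap: 0.0469
grip_force: 52.5
```

Emit:
carry_out(steps=[[[0,0,0],[0,0,0],100],[[0,0,0],[0,0,0],60],[[0,0,0],[0,0,0],30],[[0,0,0],[0,0,-3],30],[[0,0,0],[0,0,-7],30],[[0,0,0],[0,0,-12],30],[[0,0,0],[-4,-5,-12],30],[[0,0,0],[-10,-9,-12],30]])

```text
clock: 24.75
tcp_pos: [0.5029, -0.0211, 0.1431]
orientation: [0.001, 0.776, 0.631, 0.001]
wrist_force: [0.8, -0.7, 0.4]
finger_gap: 0.0754
grip_force: 0.0
```

Emit:
carry_out(steps=[[[0,0,0],[-5,-1,0],30],[[0,0,0],[-10,-2,0],30],[[0,0,0],[-15,-2,0],30],[[0,0,0],[-18,-2,0],30],[[0,0,0],[-20,-1,0],30],[[0,0,0],[-20,-1,0],30],[[0,0,0],[-20,-1,0],30],[[0,0,0],[-20,-1,0],30]])

```text
clock: 25.75
tcp_pos: [0.4524, -0.2135, 0.1422]
orientation: [-0.0, 0.776, 0.631, -0.0]
wrist_force: [0.3, -0.9, -0.4]
finger_gap: 0.0752
grip_force: 0.0
```

```bash
python3 - <<'E'
from look import *
for n in('top','scene'):
    p,d=env.read_camera(n); disc(n,p,d,.03,rk(0,0)); disc(n,p,d,.01,(.464,-.237))
    if n=='scene': cv2.imwrite('pics/f.png',cv2.resize(p[100:260,100:400,::-1],None,fx=2.6,fy=2.6))
go((.4645,-.2365,.03),(.4645,-.2365,.003))
E
```

```text
top disc [0.6056 0.0483] rack mm [ 2.9 -1.2] axes [48.  49.2] z 0.0293
top disc [ 0.4648 -0.2354] rack mm [ -75.3 -308.1] axes [44.8 48.4] z 0.0097
scene disc [0.6084 0.0514] rack mm [5.  2.5] axes [48.7 51.4] z 0.0285
scene disc [ 0.4659 -0.2337] rack mm [ -74.6 -306.1] axes [46.2 52.7] z 0.0084
turn [-0.01 -0.01  0.27] t 25.85 tcp [ 0.4524 -0.2137  0.1422] rack [-0.092  -0.2894] F [ 0.2  0.3 -0.4] gap 0.0753 grip 0.0
shift cm [-1.98  1.65 11.22]
shift cm [-1.98  1.65 13.92]
```

View pics/f.png

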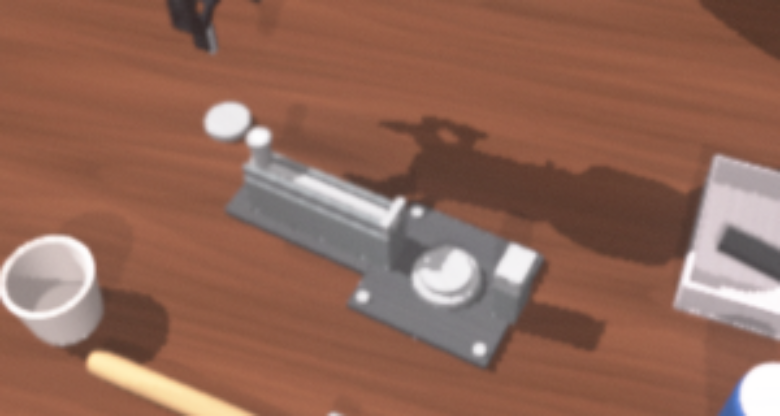

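The scene crop shows the small blank sitting concentric on the large one at (445,272). The last small blank is at (227,121), where I measured it.

Emit:
carry_out(steps=[[[0,0,0],[-1,1,3],30],[[0,0,0],[-2,1.6,6],30],[[0,0,0],[-2,1.6,9],30],[[0,0,0],[-2,1.6,11],30],[[0,0,0],[-2,1.6,11],30],[[0,0,0],[-2,1.6,11],30],[[0,0,0],[-2,1.6,11],30],[[0,0,0],[-2,1.6,11],30]])

```text
clock: 26.85
tcp_pos: [0.4644, -0.2379, 0.0332]
orientation: [0.001, 0.777, 0.63, 0.0]
wrist_force: [-0.0, -0.2, 0.1]
finger_gap: 0.0753
grip_force: 0.0
```

```bash
python3 - <<'E'
from look import *
go((.4645,-.2365,.003))
E
```

```text
turn [0.09 0.05 0.19] t 26.85 tcp [ 0.4644 -0.2379  0.0332] rack [-0.0752 -0.3106] F [-0.  -0.2  0.1] gap 0.0753 grip 0.0
shift cm [ 0.14 -0.02  3.02]
```

Emit:
carry_out(steps=[[[0,0,0],[0.1,0,1],30],[[0,0,0],[0.1,0,2],30],[[0,0,0],[0.1,0,2.6],30],[[0,0,0],[0.1,0,3],30],[[0,0,0],[0.1,0,3],50],[[0,0,0],[0.1,0,3],80],[[0,0,0],[0.1,0,3],120],[[0,0,0],[0.1,0,3],150]])

```text
clock: 27.85
tcp_pos: [0.464, -0.2367, 0.0032]
orientation: [0.0, 0.777, 0.63, -0.0]
wrist_force: [-2.3, 0.6, 5.7]
finger_gap: 0.0467
grip_force: 50.3
```

Emit:
carry_out(steps=[[[0,0,0],[0,0,0],220],[[0,0,0],[0,0,-1],220],[[0,0,0],[0,0,-3],220],[[0,0,0],[0,0,-6],220],[[0,0,0],[0,0,-10],220],[[0,0,0],[0,0,-14],220],[[0,0,0],[0,0,-16],220],[[0,0,0],[0,0,-16],220]])

```text
clock: 28.85
tcp_pos: [0.4651, -0.2374, 0.1644]
orientation: [0.002, 0.777, 0.63, 0.001]
wrist_force: [1.4, 0.1, -1.4]
finger_gap: 0.0469
grip_force: 51.7
```

```bash
python3 - <<'E'
from look import *
k=rk(.001,.002); go((*k,.163),(*k,.05))
E
```

```text
turn [0.23 0.1  0.18] t 28.85 tcp [ 0.4651 -0.2374  0.1644] rack [-0.0746 -0.3099] F [ 1.4  0.1 -1.4] gap 0.0469 grip 51.7
shift cm [31.16  7.66  0.12]
shift cm [31.18  7.61 11.42]
```

Emit:
carry_out(steps=[[[0,0,0],[5,1,0],220],[[0,0,0],[10,2,0],220],[[0,0,0],[15,3.5,0],220],[[0,0,0],[20,5,0],220],[[0,0,0],[25,6.5,0],220],[[0,0,0],[29,7.6,0],220],[[0,0,0],[31.2,7.6,2],220],[[0,0,0],[31.2,7.6,4],220]])

```text
clock: 29.85
tcp_pos: [0.6023, 0.0551, 0.1201]
orientation: [-0.001, 0.776, 0.631, -0.001]
wrist_force: [-0.6, -0.6, -0.9]
finger_gap: 0.0469
grip_force: 51.8
```

Emit:
carry_out(steps=[[[0,0,0],[0,0,2],220],[[0,0,0],[0,0,4],220],[[0,0,0],[0,0,6],220],[[0,0,0],[0,0,7],220],[[0,0,0],[0,0,7.5],220],[[0,0,0],[0,0,7.5],220],[[0,0,0],[0,0,7.5],220],[[0,0,0],[0,0,7.5],220]])

```text
clock: 30.85
tcp_pos: [0.6033, 0.053, 0.048]
orientation: [0.0, 0.777, 0.63, 0.0]
wrist_force: [-0.1, 0.1, -2.5]
finger_gap: 0.0468
grip_force: 51.8
```

```bash
python3 - <<'E'
from look import *
k=rk(.001,.0015); go((*k,.033))
E
```

```text
turn [ 0.08 -0.01  0.18] t 30.85 tcp [0.6033 0.053  0.048 ] rack [-0.0003  0.003 ] F [-0.1  0.1 -2.5] gap 0.0468 grip 51.8
shift cm [-0.15  0.13  1.5 ]
```

Emit:
carry_out(steps=[[[0,0,0],[-0.2,0.1,0.4],220],[[0,0,0],[-0.2,0.1,0.8],220],[[0,0,0],[-0.2,0.1,1.1],220],[[0,0,0],[-0.2,0.1,1.3],220],[[0,0,0],[-0.2,0.1,1.4],220],[[0,0,0],[-0.2,0.1,1.5],220],[[0,0,0],[-0.2,0.1,1.5],220],[[0,0,0],[-0.2,0.1,1.5],220]])

```text
clock: 31.85
tcp_pos: [0.6032, 0.0508, 0.0332]
orientation: [0.0, 0.777, 0.63, 0.0]
wrist_force: [-2.6, 0.5, 5.5]
finger_gap: 0.0469
grip_force: 52.5
```

Emit:
carry_out(steps=[[[0,0,0],[0,0,0],100],[[0,0,0],[0,0,0],60],[[0,0,0],[0,0,0],30],[[0,0,0],[0,0,-3],30],[[0,0,0],[0,0,-7],40],[[0,0,0],[0,0,-12],60],[[0,0,0],[-4,-5,-12],80],[[0,0,0],[-10,-9,-12],90]])

```text
clock: 32.85
tcp_pos: [0.5021, -0.0208, 0.1531]
orientation: [0.001, 0.776, 0.631, 0.001]
wrist_force: [-0.5, -1.4, 0.2]
finger_gap: 0.0553
grip_force: 0.0
```

Emit:
carry_out(steps=[[[0,0,0],[-5,-2,0],100],[[0,0,0],[-9,-4,0],100],[[0,0,0],[-10,-6,0],100],[[0,0,0],[-10,-6,0],100],[[0,0,0],[-10,-6,0],100],[[0,0,0],[-10,-6,0],100],[[0,0,0],[-10,-6,0],100],[[0,0,0],[-10,-6,0],100]])

```text
clock: 33.85
tcp_pos: [0.4235, -0.1059, 0.1521]
orientation: [-0.0, 0.776, 0.63, -0.0]
wrist_force: [0.5, 0.6, -0.2]
finger_gap: 0.052
grip_force: 0.0
```

```bash
python3 - <<'E'
from look import *
for n in('top','scene'):
    p,d=env.read_camera(n); disc(n,p,d,.04,rk(0,0))
    if n=='scene': cv2.imwrite('pics/g.png',cv2.resize(p[140:240,180:330,::-1],None,fx=5,fy=5,interpolation=cv2.INTER_CUBIC))
pics=look('x')
k=rk(0,-.208); go((*k,.15),(*k,.091))
E
```

```text
top disc [0.6049 0.0487] rack mm [ 2.2 -0.9] axes [48.5 49.2] z 0.0395
scene disc [0.6073 0.0519] rack mm [3.9 2.7] axes [48.5 51. ] z 0.0385
top [237.7 218.8] xyz [0.5525 0.0413 0.01  ] z 0.0096 diam mm 118.8 area 396.0
top [104.3 159.3] xyz [0.7019 0.36   0.0995] z 0.0995 diam mm 72.0 area 583.0
top [371.7 141.3] xyz [ 0.7437 -0.3152  0.025 ] z 0.025 diam mm 108.3 area 1052.0
top [253.2 116.3] xyz [ 0.8174 -0.0063  0.0253] z 0.0253 diam mm 90.3 area 303.5
top [55.  52.9] xyz [1.0276 0.5425 0.01  ] z -0.2424 diam mm 331.5 area 1430.0
scene [224.3 276.9] xyz [ 0.8222 -0.003   0.0245] z 0.0245 diam mm 94.1 area 463.5
scene [399.8 253.6] xyz [0.7023 0.3614 0.0999] z 0.0999 diam mm 74.2 area 704.5
scene [119.9 210.7] xyz [ 0.7326 -0.3075  0.0396] z 0.0396 diam mm 134.2 area 1233.5
scene [225.   54.7] xyz [ 0.4424 -0.1024  0.3309] z 0.3309 diam mm 64.3 area 97.5
scene [435.1  42.2] xyz [-0.2836  0.4813  0.01  ] z -0.3349 diam mm 259.4 area 969.5
scene [ 4.1 21.9] xyz [-0.0159 -1.3128  0.01  ] z -0.596 diam mm 365.5 area 200.0
top median z in gap 0.009274278520682966
top offcut cand 186 rack mm minAreaRect ((1.2795600891113281, -0.7747917175292969), (63.93928527832031, 61.23367691040039), 10.49994945526123) z 0.01961289899735208
top knob rack [-0.00047322 -0.20275146]
scene median z in gap 0.009178165427722984
scene offcut cand 173 rack mm minAreaRect ((10.296242713928223, 5.714199066162109), (50.2885856628418, 61.061180114746094), 25.263240814208984) z 0.019667242325210332
scene knob rack [ 0.00255344 -0.20038391]
turn [-0.    0.    0.19] t 34.05 tcp [ 0.4233 -0.1061  0.1522] rack [-0.143  -0.1903] F [-0.7  0.2  0.3] gap 0.0519 grip 0.0
shift cm [-1.82 14.29  0.22]
shift cm [-1.82 14.29  6.12]
```

View pics/g.png

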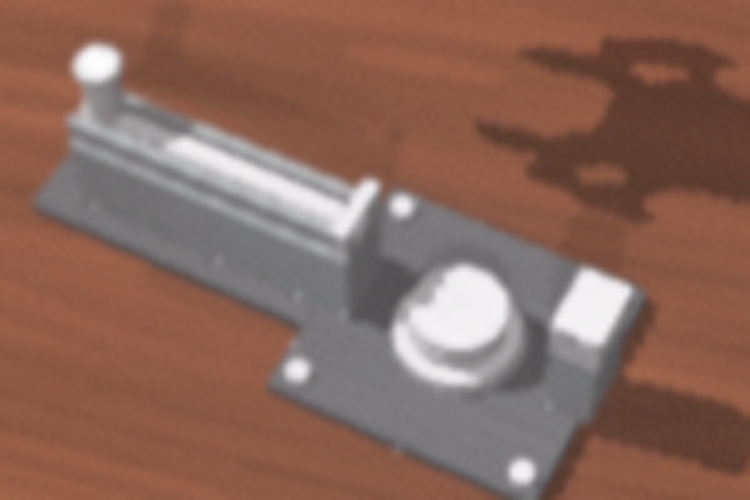

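The crop shows a neat stack at (460,310), with the small blanks concentric on the large one and the top at 40 mm. Next is the knob, at crop (98,65).

Emit:
carry_out(steps=[[[0,0,0],[-0.8,5,0],100],[[0,0,0],[-1.8,10,0],100],[[0,0,0],[-1.8,14.3,0],100],[[0,0,0],[-1.8,14.3,0],100],[[0,0,0],[-1.8,14.3,0.5],100],[[0,0,0],[-1.8,14.3,2],100],[[0,0,0],[-1.8,14.3,4],100],[[0,0,0],[-1.8,14.3,6],100]])

```text
clock: 35.05
tcp_pos: [0.5581, -0.1528, 0.0912]
orientation: [-0.0, 0.777, 0.63, -0.0]
wrist_force: [0.8, -0.0, 0.3]
finger_gap: 0.0517
grip_force: 0.0
```

Emit:
carry_out(steps=[[[0,0,0],[0,0,0],130],[[0,0,0],[0,0,0],180],[[0,0,0],[0,0,0],255],[[0,0,0],[0,0,0],255],[[0,0,0],[0,0,0],255],[[0,0,0],[1,0,0],255],[[0,0,0],[2,0,0],255],[[0,0,0],[3,0,0],255]])

```text
clock: 36.05
tcp_pos: [0.5639, -0.1248, 0.0932]
orientation: [0.0, 0.777, 0.629, -0.002]
wrist_force: [-6.2, -4.1, 3.3]
finger_gap: 0.0182
grip_force: 49.1
```

```bash
python3 - <<'E'
from look import *
env.read_camera('top'); go((*rk(0,-.076),.091))
E
```

```text
turn [-0.12  0.11  0.17] t 36.1 tcp [ 0.5642 -0.1235  0.0932] rack [-0.0016 -0.1778] F [-7.  -1.6  2.3] gap 0.0184 grip 49.1
shift cm [10.18  0.19  0.2 ]
```

Emit:
carry_out(steps=[[[0,0,0],[1,0,0],255],[[0,0,0],[2,0,0],255],[[0,0,0],[3,0,0],255],[[0,0,0],[4,0,0],255],[[0,0,0],[5,0,0],255],[[0,0,0],[6,0,0],255],[[0,0,0],[7,0,0],255],[[0,0,0],[8,0,0],255]])

```text
clock: 37.1
tcp_pos: [0.5808, -0.0466, 0.0932]
orientation: [0.0, 0.777, 0.629, -0.002]
wrist_force: [-4.3, -3.4, 2.8]
finger_gap: 0.0183
grip_force: 49.0
```

Emit:
carry_out(steps=[[[0,0,0],[0.5,0,0],255],[[0,0,0],[1,0,0],255],[[0,0,0],[1.5,0,0],255],[[0,0,0],[2,0,0],255],[[0,0,0],[2.4,0,0],255],[[0,0,0],[2.6,0,0],255],[[0,0,0],[2.8,0,0],255],[[0,0,0],[2.8,0,0],255]])

```text
clock: 38.1
tcp_pos: [0.5853, -0.0258, 0.0932]
orientation: [0.004, 0.778, 0.628, -0.007]
wrist_force: [-10.7, -24.7, 4.3]
finger_gap: 0.0181
grip_force: 49.2
```

```bash
python3 - <<'E'
from look import *
go((*rk(0,-.076),.091))
E
```

```text
turn [-0.1   0.89 -0.12] t 38.1 tcp [ 0.5853 -0.0258  0.0932] rack [-0.0014 -0.0778] F [-10.7 -24.7   4.3] gap 0.0181 grip 49.2
shift cm [0.19 0.14 0.22]
```

Emit:
carry_out(steps=[[[0,0,0],[-0.3,0,0],255],[[0,0,0],[-0.3,0,0],180],[[0,0,0],[-0.3,0,0],130],[[0,0,0],[-0.3,0,0],100],[[0,0,0],[-0.3,0,0],90],[[0,0,0],[-0.3,0,-2],90],[[0,0,0],[-0.3,0,-6],90],[[0,0,0],[-0.3,0,-10],90]])

```text
clock: 39.1
tcp_pos: [0.5871, -0.0208, 0.193]
orientation: [-0.0, 0.777, 0.63, -0.0]
wrist_force: [0.8, -0.2, -0.4]
finger_gap: 0.0555
grip_force: 0.0
```

Emit:
carry_out(steps=[[[0,0,0],[-1,-5,0],90],[[0,0,0],[-4,-10,0],90],[[0,0,0],[-8,-15,0],90],[[0,0,0],[-12,-18,0],90],[[0,0,0],[-14,-18,0],90],[[0,0,0],[-14,-18,0],90],[[0,0,0],[-14,-18,0],90],[[0,0,0],[-14,-18,0],90]])

```text
clock: 40.1
tcp_pos: [0.3827, -0.1203, 0.1922]
orientation: [-0.0, 0.776, 0.63, 0.0]
wrist_force: [0.3, 0.8, -0.0]
finger_gap: 0.0552
grip_force: 0.0
```

```bash
python3 - <<'E'
from look import *
out=[]
for n in('top','scene'):
    p,d=env.read_camera(n); C=cloud(n,d).reshape(-1,3); r=np.c_[(C[:,:2]-RC)@UX,(C[:,:2]-RC)@UY]
    kn=(C[:,2]>.10)&(C[:,2]<.125)&(abs(r[:,0])<.03)&(abs(r[:,1]+.1)<.09); print(n,'knob',np.median(r[kn],0),kn.sum()); disc(n,p,d,.04,rk(0,0))
    b=(slice(155,245),slice(185,285)) if n=='top' else (slice(145,235),slice(215,315)); out.append(cv2.resize(p[b][:,:,::-1],(400,360),interpolation=cv2.INTER_CUBIC))
cv2.imwrite('pics/i.png',np.hstack(out)); print(env.get_state()['tcp_pos'])
E
```

```text
top knob [ 3.23258929e-05 -7.46704877e-02] 80
top disc [0.5921 0.051 ] rack mm [-10.9  -1.3] axes [21.6 43.3] z 0.0392
scene knob [ 0.00370417 -0.07054054] 85
scene disc [0.6103 0.0508] rack mm [7.  2.3] axes [44.  50.2] z 0.0382
[ 0.38260158 -0.12037699  0.19214272]
```

View pics/i.png

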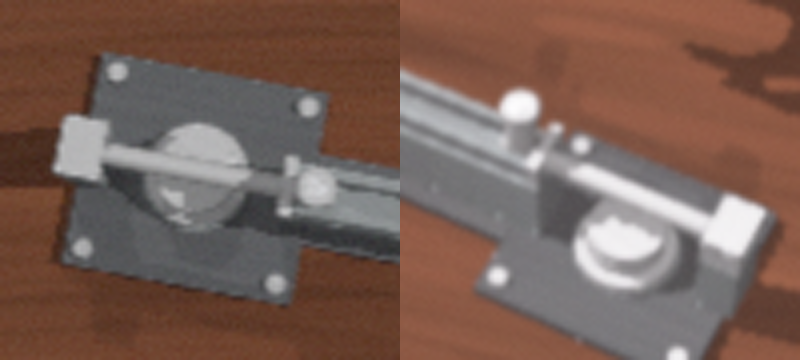

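The final view shows the bolt across the stack and into the keeper at (80,148), with the knob close against the strap at (317,186). Knob travel measures about 128–130 mm, and the end stop was felt at 25 N.

```bash
python3 -c "
from workcell import env
print(env.hand_in())"
```

```text
the job is handed in; nothing more can be done
None
```

I drew the bolt right back, put the offcut in the scrap tray, stacked the three blanks present (one large, two small) within about 3 mm of the spot's centre, pushed the bolt to its end stop in the keeper, and handed the job in; no verdict was shown.

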